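# Tamp the specimen chunks level

## Robot

A 7-joint arm with a two-finger parallel gripper is mounted at the origin on a cart in front of the work surface, level with it; the furniture and walls round the work are solid. World frame = base frame: x ahead of the robot, y to its left, z up, the work surface at z = 0. Lengths are in m, angles in rad, forces in N, time in s.
With the tool pointing down it reaches from about 0.35 to 0.9 m from the base axis. Payload 7.2 kg.
Tool frame: the origin (TCP) lies between the finger pads; the fingertips stand 14 mm ahead of it and the grasp point (between the pads) lies 5 mm behind it; z points along the fingers, y is the line along which they close (so a half turn about z gives the same grasp; the last joint's range is limited). The gripper opens to 88 mm and grips with 3 to 60 N. Pads are 20 mm wide; open, the fingers measure 115 mm over their backs; the gripper's body (75 mm by 178 mm) begins 61 mm behind the grasp point.
Start: joints at [1.088, 0.411, -0.013, 1.596, 0.006, 1.134, -0.082], TCP at [0.252, -0.572, 0.237] pointing down, gripper open.
Joint ranges: [-2.95, 2.95], [-0.29, 1.99], [-1.47, 1.44], [0.14, 2.54], [-1.03, 4.17], [0.13, 1.85], [-2.86, 2.86]. Speed limits (rad/s): [2.39, 2.39, 3.01, 3.01, 3.14, 3.14, 3.14].

## Interface

Orientations are given as a unit quaternion [w, x, y, z].
In Python, from rig import env gives the robot as it stands.
- The arm moves only by the tool step_arm, never from a script. Its argument "rows" is text: rows parted by semicolons, each of 7 numbers parted by spaces: the shift along the world's x, y, z in units of 400 mm (1.0 is 400 mm), then the turn, a rotation vector about the world's x, y, z in units of 0.12 rad (1.0 is 0.12 rad), then the opening in per cent of the stroke, from 0 (shut) to 100 (fully open). In form: x y z rx ry rz claw; .... A call has 1 to 12 rows; each row shifts and turns the commanded pose from where the row before left it; what a row does not reach is not made up. A row lasts 1/8 s, in which the tool goes at most 62.5 mm and 10.7 degrees, less where a joint would pass 70% of its speed; a pose out of reach is approached as far as the arm can. A call with a number of a shift or a turn outside -1 to 1 is refused whole. A call with a gripper value outside its range is refused whole. The fingers move at their own pace and stop on an object; "force" is the grip in N (left out, the last holds). Time passes only in rows, so rows that do not move let the fingers close. It gives the time, the measured TCP pose, the force, the opening and the grip force at its end, in the units of the state.
- env.get_state(): the state, without advancing time (a new reading comes with each control period).
- env.camera(name): name is "scene" or "top" or "wrist"; returns the picture (480x640x3 uint8, blue, green, red); there is no depth.
- env.get_calibration(name): a dict with "fovy" (degrees; the focal length in pixels is half the picture's height over the tangent of half this angle, whatever the lens; pixels are square), "cx", "cy" (the principal point, pixels), "R" (3x3) and "t" (3): a world point X has camera coordinates R X + t; the wrist camera has in their place "tool_from_camera" (4x4, takes a point from camera to tool coordinates, whose origin is the TCP and whose axes are the flange's). Camera axes: x right, y down, z forward; pixel columns grow to the right and rows downward; lengths in m; the calibration is good to about 2 mm. A picture is of the moment at which its call begins: read the wrist's pose just before it. get_calibration takes no time and is no camera call.
- env.finish_job(): hands the job in; it is judged then, once.
The state is a dict: "time_s": time; "joints": joint angles; "joint_velocities": joint speeds; "joint_efforts": joint torques, N m; "tool_pos": TCP position; "tool_rot": TCP orientation; "wrist_force": force on the tool from outside, world axes, zero at the start; "wrist_torque": the same for the moment, N m; "gripper_width": finger opening in m; "grasp_force": force on a finger pad.
Only numpy, scipy, OpenCV 4.12 (cv2) and the standard library are available. Lean on these libraries where they do the work, as an engineer would, in place of code of your own. Each camera call takes 0.05 s, during which the arm holds its last target. There are 200 camera calls.

## Task

Take the hand tamper by its wooden handle from the blue mat and tamp the six loose stone chunks in the aluminium levelling bin down level, row by row from the left row to the right: on each row press down gently and slowly, about a centimetre a second, until you feel the foot land on the two black rubber-topped brass stop bars (their height is set differently each time), lean on it there with about 15 newtons for a second, and no harder than 25. Push on the chunks only with the tamper, then stand the tamper upright in the middle of the blue mat again, and leave the beaker, petri dish and screw jar where they are.

Things in the scene. Friction and masses are not known exactly. Their poses are not given: they have to be found in the camera images.
- bin: aluminium levelling bin, open on top, fixed to the bench: 100 (own x) x 140 (own y) mm outside, walls 8 mm thick and 58 mm high, inside 84 x 124 mm; origin at the centre of its underside on the bench, z up. Its three rows of two chunks lie at y = +40 (left), 0 (middle), -40 mm (right). Flange feet 6 mm high stick out 18 mm at its y ends. The tamper may bear on bin and bars with at most 28 N, the landing included.
- bin_stops (a point): centre of the bin, 60 mm above its origin: the LOWEST setting of the stop bars, two rigid brass bars 5 mm thick along bin y in the tops of the two long walls (x = -46 and 46 mm). Their tops stand level at 60 to 80 mm above the bin's origin, set anew each time; this point does not follow them. Rubber strips on top give about 0.5 mm at 15 N.
- bin_floor (a point): centre of the bin's floor at the start, 46 mm above the bench: six black rubber pads, at bin x = -20, 20 and y = -40, 0, 40 mm, one chunk on each. A pad sinks straight down, up to 33 mm, when pushed with more than about 3 N (a row of two: about 6 N, which comes on top of the force on the bars), and stays where it is left. This point does not move.
- tamper: hand tamper, about 350 g, standing on its foot. Steel foot 100 (own x) x 40 (own y) x 10 mm; wooden handle 24 mm thick along own x, 36 mm along own y, from 20 to 110 mm above the foot's underside. Origin at the centre of the foot's underside, z up. Laid with own x along the bin's x, the foot reaches over both stop bars and covers one row of two chunks.
- mat: thin blue mat, 140 (own x) x 100 (own y) x 3 mm, fixed to the bench; origin at the centre of its underside, x along its length. The tamper stands at its middle at the start, and must end upright with its origin within 30 mm of the mat's centre seen from above.
- beaker: small clear glass beaker, 45 mm across, 55 mm high, bystander; origin at the centre of its underside
- petri_dish: round closed cream petri dish, 56 mm across, 13 mm high, bystander; origin at the centre of its underside
- screw_jar: white lidded jar of screws, 47 mm across, 58 mm high, bystander; origin at the centre of its underside
- chunk1: loose stone chunk, white marble, six-sided, about 36 mm across at its waist and 30 mm across its flat sawn top, 37 mm high; brittle (at most 25 N); origin at the centre of its underside, z up. It stands on any one of the six pads.
- chunk1_top (a point): centre of the flat top of chunk1, 37 mm above its origin; it shall end level with the other tops, at the height of the stop bars
- chunk2: loose stone chunk, orange-brown terracotta, seven-sided, about 36 mm across at its waist and 30 mm across its flat sawn top, 38.5 mm high; brittle (at most 25 N); origin at the centre of its underside, z up. It stands on any one of the six pads.
- chunk2_top (a point): centre of the flat top of chunk2, 38.5 mm above its origin; it shall end level with the other tops, at the height of the stop bars
- chunk3: loose stone chunk, grey concrete, eight-sided, about 36 mm across at its waist and 30 mm across its flat sawn top, 40 mm high; brittle (at most 25 N); origin at the centre of its underside, z up. It stands on any one of the six pads.
- chunk3_top (a point): centre of the flat top of chunk3, 40 mm above its origin; it shall end level with the other tops, at the height of the stop bars
- chunk4: loose stone chunk, dark green-grey stone, seven-sided, about 36 mm across at its waist and 30 mm across its flat sawn top, 42 mm high; brittle (at most 25 N); origin at the centre of its underside, z up. It stands on any one of the six pads.
- chunk4_top (a point): centre of the flat top of chunk4, 42 mm above its origin; it shall end level with the other tops, at the height of the stop bars
- chunk5: loose stone chunk, tan sandstone, six-sided, about 36 mm across at its waist and 30 mm across its flat sawn top, 44 mm high; brittle (at most 25 N); origin at the centre of its underside, z up. It stands on any one of the six pads.
- chunk5_top (a point): centre of the flat top of chunk5, 44 mm above its origin; it shall end level with the other tops, at the height of the stop bars
- chunk6: loose stone chunk, dark red-brown stone, eight-sided, about 36 mm across at its waist and 30 mm across its flat sawn top, 46 mm high; brittle (at most 25 N); origin at the centre of its underside, z up. It stands on any one of the six pads.
- chunk6_top (a point): centre of the flat top of chunk6, 46 mm above its origin; it shall end level with the other tops, at the height of the stop bars
Mind the look-alikes: they are no part of the job. What is shaped like the chunk4 but purple is not meant.

How it is judged:
On the way, in this order (a step that is already met when the one before it is completed fails the run):
1. the tamper is lifted off the mat (z of tamper in the frame of mat above 0.03 m), for 0.1 s.
2. the tamper rests on the stop bars over the left row, bearing on the bin with at least 6 N (contact force between tamper and bin above 6 N and y of tamper in the frame of bin between 0.025 and 0.055 m and angle between tamper's own z axis and vertical below 0.06 rad), for 0.3 s.
3. the tamper rests on the stop bars over the middle row, bearing on the bin with at least 6 N (contact force between tamper and bin above 6 N and y of tamper in the frame of bin between -0.015 and 0.015 m and angle between tamper's own z axis and vertical below 0.06 rad), for 0.3 s.
4. the tamper rests on the stop bars over the right row, bearing on the bin with at least 6 N (contact force between tamper and bin above 6 N and y of tamper in the frame of bin between -0.055 and -0.025 m and angle between tamper's own z axis and vertical below 0.06 rad), for 0.3 s.
At the end, for the whole second after the job is handed in: the six chunks stand upright in the bin (tilted less than 1.7 degrees) with their tops level with one another to 3 mm, and the tamper stands upright and still on the blue mat, its origin within 30 mm of the mat's centre (z of chunk2_top in the frame of chunk1_top between -0.003 and 0.003 m and z of chunk3_top in the frame of chunk1_top between -0.003 and 0.003 m and z of chunk4_top in the frame of chunk1_top between -0.003 and 0.003 m and z of chunk5_top in the frame of chunk1_top between -0.003 and 0.003 m and z of chunk6_top in the frame of chunk1_top between -0.003 and 0.003 m and angle between each of chunk1, chunk2, chunk3, chunk4, chunk5, chunk6's own z axis and vertical below 0.03 rad and x of chunk1_top in the frame of bin between -0.042 and 0.042 m and y of chunk1_top in the frame of bin between -0.062 and 0.062 m and x of chunk2_top in the frame of bin between -0.042 and 0.042 m and y of chunk2_top in the frame of bin between -0.062 and 0.062 m and x of chunk3_top in the frame of bin between -0.042 and 0.042 m and y of chunk3_top in the frame of bin between -0.062 and 0.062 m and x of chunk4_top in the frame of bin between -0.042 and 0.042 m and y of chunk4_top in the frame of bin between -0.062 and 0.062 m and x of chunk5_top in the frame of bin between -0.042 and 0.042 m and y of chunk5_top in the frame of bin between -0.062 and 0.062 m and x of chunk6_top in the frame of bin between -0.042 and 0.042 m and y of chunk6_top in the frame of bin between -0.062 and 0.062 m and horizontal distance between tamper and mat below 0.03 m and angle between tamper's own z axis and vertical below 0.05 rad and z of tamper in the frame of mat below 0.006 m and linear speed of tamper below 0.01 m/s); the robot touches nothing.
It fails at once if the tamper bears on the bin with more than 28 N (contact force between tamper and bin above 28 N).
It fails at once if the tamper bears on a chunk with more than 25 N (contact force between tamper and chunk1 above 25 N or contact force between tamper and chunk2 above 25 N or contact force between tamper and chunk3 above 25 N or contact force between tamper and chunk4 above 25 N or contact force between tamper and chunk5 above 25 N or contact force between tamper and chunk6 above 25 N).
It fails at once if a chunk is pushed with the fingers (contact force between the fingers and chunk1 above 1 N or contact force between the fingers and chunk2 above 1 N or contact force between the fingers and chunk3 above 1 N or contact force between the fingers and chunk4 above 1 N or contact force between the fingers and chunk5 above 1 N or contact force between the fingers and chunk6 above 1 N).
It fails at once if a bystander is moved by more than 15 mm (distance of any of beaker, petri_dish, screw_jar from where it was at the start of the episode above 0.015 m).
It also fails if it takes over 72 s, if anything falls off the work surface, if the arm or the gripper's body presses on something with over 40 N, if the wrist force passes 120 N, or if a joint passes its speed limit or range.

## Working session

There is one attempt and no reset: what is moved stays moved. The work goes in short steps, Python scripts to look and compute and a tool call to move; the robot and the scene stay as the last step left them, time stands still between calls to the robot, and variables do not carry over. Pictures are saved under pics/ and viewed, at most 11 in all, crops included, and the job is handed in when it is done.

Besides the shell and the picture viewer there is one more tool, called after "Emit:" as a command line: name --argument value ..., lists and objects as JSON in quotes. step_arm: Moves the arm, as the interface text tells. Shifts and turns lie within -1 to 1; 1 stands for 400 mm of shift or 0.12 rad of turn. Its arguments: {"type":"object","properties":{"rows":{"type":"string"},"force":{"type":"number"}},"required":["rows"]}

```bash
mkdir -p pics; ls; python3 - <<'E'
from rig import env
import cv2
s=env.get_state();print(s)
for n in("scene","top"):
    cv2.imwrite(f"pics/{n}0.png",env.camera(n));print(n,env.get_calibration(n))
print(env.get_calibration("wrist"))
E
```

```text
pics
{'time_s': 0.0, 'joints': array([ 1.08778933,  0.41185761, -0.01268022,  1.59702896,  0.00560506,
        1.13429469, -0.08219833]), 'joint_velocities': array([ 1.34791910e-03,  2.56899249e-04, -8.50175802e-04, -2.43160942e-03,
        1.74056961e-03,  1.97488760e-04, -8.44145197e-05]), 'joint_efforts': array([ 6.43588446e-04, -5.87935209e+01,  6.41490631e-01, -2.91069531e+01,
       -5.39169728e-02,  1.82625517e-02,  1.31802603e-04]), 'tool_pos': array([ 0.25163671, -0.57158652,  0.23584176]), 'tool_rot': array([-7.44223508e-04,  9.78568668e-01,  2.05919300e-01, -2.21702338e-04]), 'wrist_force': array([0.18125816, 0.1476335 , 0.22720815]), 'wrist_torque': array([0.01690844, 0.09258263, 0.01484223]), 'grasp_force': 0.0, 'gripper_width': 0.08754517545235918}
scene {'fovy': 44.70261617719896, 'cx': 324.49444670265524, 'cy': 243.28314825253585, 'R': array([[-0.57071977, -0.8211198 , -0.00642051],
       [-0.42444434,  0.30168567, -0.85371703],
       [ 0.70294093, -0.48450803, -0.52069763]]), 't': array([0.36969036, 0.30323795, 0.76418315])}
top {'fovy': 56.50920897323038, 'cx': 317.7152190606107, 'cy': 239.44098632275364, 'R': array([[ 0.02793391, -0.99948659,  0.01569222],
       [-0.99399918, -0.02943462, -0.10535294],
       [ 0.10576075, -0.01265514, -0.99431107]]), 't': array([0.01086319, 0.5850549 , 0.89178551])}
{'fovy': 63.966851301392445, 'cx': 320.4501135511962, 'cy': 237.72261917203951, 'tool_from_camera': array([[ 1.02076078e-03, -9.64122594e-01, -2.65455425e-01,
         7.27069431e-02],
       [ 9.99999245e-01,  1.16573092e-03, -3.88568101e-04,
        -7.49287159e-05],
       [ 6.84076882e-04, -2.65454828e-01,  9.64123056e-01,
        -1.48728098e-01],
       [ 0.00000000e+00,  0.00000000e+00,  0.00000000e+00,
         1.00000000e+00]])}
```

View pics/top0.png

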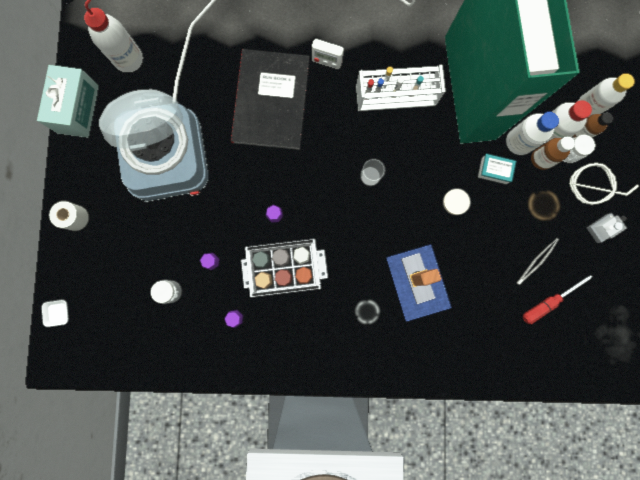

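View pics/scene0.png

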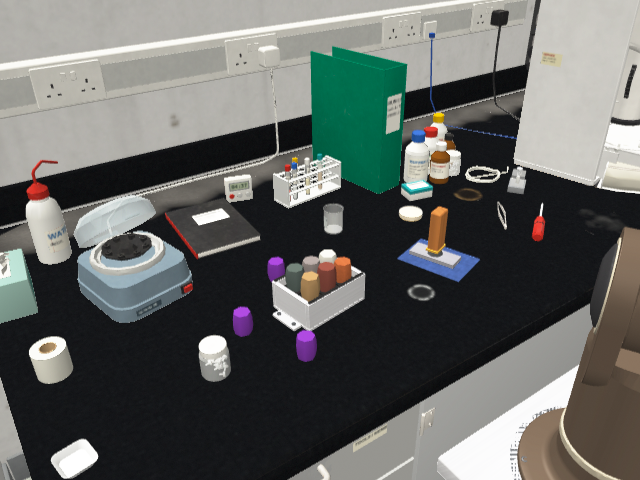

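Tamper candidates: only the wooden handle at (428,277) on the blue mat at (419,283) fits. The bin is at (284,268). The purple chunks at (274,213), (208,261) and (233,319) are look-alikes. The beaker (372,172), petri dish (456,202) and jar (166,291) are bystanders. I'll check this in one enlarged crop.

```bash
python3 - <<'E'
import cv2,numpy as np
a=cv2.imread("pics/top0.png")
c1=cv2.resize(a[230:310,232:332],None,fx=4,fy=4,interpolation=cv2.INTER_CUBIC)
c2=cv2.resize(a[235:330,380:460],None,fx=4,fy=4,interpolation=cv2.INTER_CUBIC)
h=np.zeros((380,720,3),np.uint8);h[:320,:400]=c1;h[:,400:]=c2
cv2.imwrite("pics/crop1.png",h)
E
```

```text
(no output)
```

View pics/crop1.png

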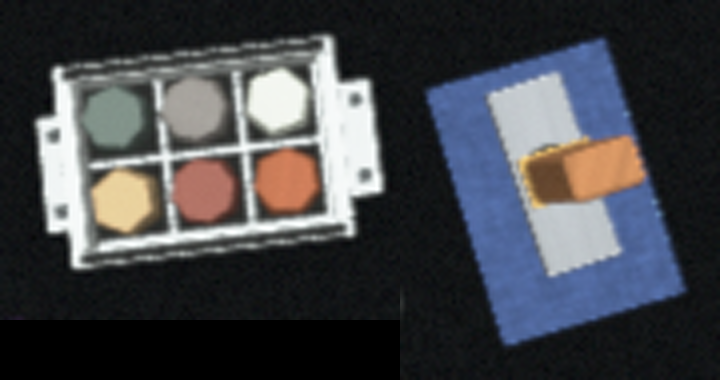

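The crop shows the bin rim corners, the mat, the foot and the handle top clearly. Next I turn them into world positions and check the sizes.

```bash
cat > h.py <<'E'
import numpy as np
from rig import env
def ray(name,uv,z):
    c=env.get_calibration(name);f=240/np.tan(np.radians(c["fovy"]/2))
    d=c["R"].T@np.array([(uv[0]-c["cx"])/f,(uv[1]-c["cy"])/f,1]);o=-c["R"].T@c["t"]
    return o+d*(z-o[2])/d[2]
def rep(n,P):
    P=np.array(P);m=P.mean(0);e=np.roll(P,-1,0)-P
    print(n,m.round(4),"len",np.linalg.norm(e,axis=1).round(4),"ang",np.degrees(np.arctan2(e[:,1],e[:,0])).round(1))
E
python3 - <<'E'
from h import *
o1=lambda p:(232+p[0]/4-.375,230+p[1]/4-.375)
o2=lambda p:(380+(p[0]-400)/4-.375,235+p[1]/4-.375)
for z in(.058,.07):
  rep(f"bin{z}",[ray("top",o1(p),z) for p in[(57,70),(332,38),(352,234),(76,266)]])
rep("mat",[ray("top",o2(p),.003) for p in[(426,90),(606,40),(686,292),(506,345)]])
rep("foot",[ray("top",o2(p),.013) for p in[(488,94),(560,73),(621,250),(549,277)]])
rep("handle",[ray("top",o2(p),.113) for p in[(565,150),(632,136),(643,187),(576,203)]])
for n,p,z in[("jar",(165,288),.05),("beaker",(372,166),.055),("petri",(456,202),.013)]: print(n,ray("top",p,z).round(3))
for n,p in [("dk",(112,117)),("gr",(194,108)),("wh",(278,100)),("tan",(124,200)),("red",(203,190)),("or",(287,181))]: print(n,ray("top",o1(p),.088).round(4))
E
```

```text
bin0.058 [0.5235 0.096  0.058 ] len [0.1382 0.0982 0.1371 0.0977] ang [ -81.6 -172.6   98.2    8.1]
bin0.07 [0.523  0.0952 0.07  ] len [0.1363 0.0968 0.1353 0.0964] ang [ -81.6 -172.6   98.2    8.1]
mat [ 0.5026 -0.1885  0.003 ] len [0.1004 0.1386 0.0994 0.1395] ang [ -72.9 -162.2  107.6   18.2]
foot [ 0.5117 -0.1852  0.013 ] len [0.0398 0.0972 0.0405 0.0999] ang [ -72.2 -160.6  111.7   19. ]
handle [ 0.5116 -0.1845  0.113 ] len [0.0324 0.0242 0.0325 0.0251] ang [ -76.7 -167.7  104.8   12. ]
jar [0.476 0.329 0.05 ]
beaker [ 0.737 -0.079  0.055]
petri [ 0.676 -0.266  0.013]
dk [0.5375 0.1391 0.088 ]
gr [0.543  0.0999 0.088 ]
wh [0.548  0.0596 0.088 ]
tan [0.4979 0.1317 0.088 ]
red [0.5038 0.0941 0.088 ]
or [0.5092 0.054  0.088 ]
```

Emit:
step_arm --rows "0.03 0.05 0 0 0 -0.077 100;0.07 0.1 0 0 0 -0.077 100;0.07 0.1 0 0 0 -0.077 100;0.07 0.1 0 0 0 -0.077 100;0.07 0.1 0 0 0 -0.077 100;0.07 0.1 0 0 0 -0.077 100;0.07 0.1 0 0 0 -0.077 100;0.07 0.1 0 0 0 -0.077 100;0.07 0.1 0 0 0 -0.077 100;0.06 0.117 0 0 0 -0.077 100;0 0 0 0 0 0 100;0 0 0 0 0 0 100" --force 50

```text
time_s: 1.6
tool_pos: [0.5114, -0.1857, 0.2363]
tool_rot: [0.0, 0.987, 0.161, -0.0]
wrist_force: [-0.4, -1.0, 0.0]
gripper_width: 0.0879
grasp_force: 0.0
```

```bash
python3 - <<'E'
from h import *
import cv2
s=env.get_state();print(s["tool_pos"],s["tool_rot"],s["wrist_force"])
np.savez("p1.npz",p=s["tool_pos"],q=s["tool_rot"])
cv2.imwrite("pics/w1.png",env.camera("wrist"))
E
```

```text
[ 0.5114104  -0.18571534  0.2362964 ] [ 9.04734689e-05  9.87028050e-01  1.60547128e-01 -4.89417614e-04] [-0.38089193 -0.98858822  0.00255175]
```

View pics/w1.png

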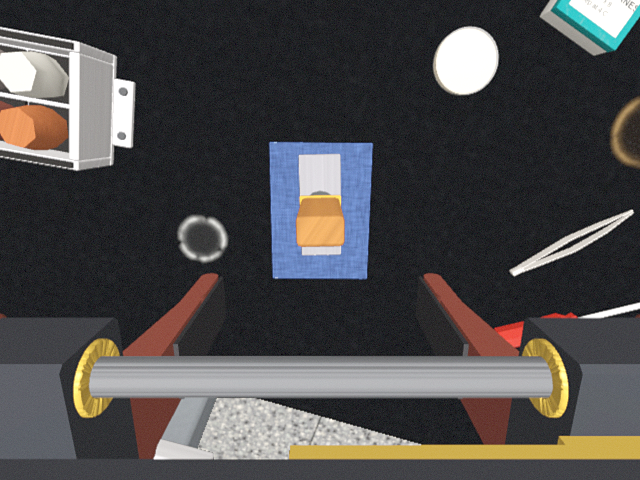

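The wrist view confirms the tamper. Mat corners are (269,142), (372,143), (367,279) and (274,278), foot corners (299,155), (340,155), (341,254) and (302,254), and everything lines up with the gripper.

```bash
cat >> h.py <<'E'
from scipy.spatial.transform import Rotation as Ro
def wray(uv,z,p,q):
    c=env.get_calibration("wrist");f=240/np.tan(np.radians(c["fovy"]/2));T=c["tool_from_camera"]
    R=Ro.from_quat(q,scalar_first=True).as_matrix()
    d=R@T[:3,:3]@np.array([(uv[0]-c["cx"])/f,(uv[1]-c["cy"])/f,1]);o=p+R@T[:3,3]
    return o+d*(z-o[2])/d[2]
E
python3 - <<'E'
from h import *
a=np.load("p1.npz");p,q=a["p"],a["q"]
R=Ro.from_quat(q,scalar_first=True).as_matrix();print("tool x yaw",np.degrees(np.arctan2(R[1,0],R[0,0])),"zaxis",R[:,2])
rep("mat",[wray(u,.003,p,q) for u in[(269,142),(372,143),(367,279),(274,278)]])
rep("foot",[wray(u,.013,p,q) for u in[(299,155),(340,155),(341,254),(302,254)]])
rep("handle",[wray(u,.113,p,q) for u in[(301,221),(340,221),(344,247),(297,247)]])
print("or",wray((10,125),.088,p,q),"wh",wray((14,73),.088,p,q))
E
```

```text
tool x yaw 18.477311486660092 zaxis [-9.37087316e-04 -3.35748888e-04 -9.99999505e-01]
mat [ 0.5042 -0.1879  0.003 ] len [0.0994 0.1404 0.0988 0.1402] ang [ -72.  -161.6  107.9   18.7]
foot [ 0.5133 -0.1849  0.013 ] len [0.0389 0.0985 0.0396 0.0985] ang [ -71.5 -160.1  108.5   19.5]
handle [ 0.5117 -0.1854  0.113 ] len [0.0283 0.02   0.0347 0.02  ] ang [ -71.5 -152.2  108.5    9.2]
or [0.51157614 0.05749009 0.088     ] wh [0.54886612 0.05883819 0.088     ]
```

Emit:
step_arm --rows "0.003 0 -0.09 0 0 0 100;0 0 -0.1 0 0 0 100;0 0 -0.1 0 0 0 100;0 0 -0.085 0 0 0 100;0 0 -0.04 0 0 0 100;0 0 0 0 0 0 100;0 0 0 0 0 0 0;0 0 0 0 0 0 0;0 0 0 0 0 0 0;0 0 0 0 0 0 0;0 0 0 0 0 0 0;0 0 0 0 0 0 0" --force 50

```text
time_s: 3.15
tool_pos: [0.5131, -0.1851, 0.0707]
tool_rot: [-0.0, 0.987, 0.161, -0.0]
wrist_force: [-0.9, 0.4, 1.3]
gripper_width: 0.0358
grasp_force: 49.8
```

Emit:
step_arm --rows "0 0 0.04 0 0 0 0;0 0 0.1 0 0 0 0;0 0 0.1 0 0 0 0;0 0 0.1 0 0 0 0;0.001 0.06 0 0 0 -0.18 0;0.002 0.12 0 0 0 -0.19 0;0.002 0.13 0 0 0 -0.19 0;0.002 0.13 0 0 0 -0.19 0;0.002 0.13 0 0 0 -0.19 0;0.002 0.12 0 0 0 -0.19 0;0 0.07 0 0 0 -0.19 0;0 0.042 0 0 0 -0.19 0"

```text
time_s: 4.65
tool_pos: [0.5168, 0.1376, 0.2073]
tool_rot: [-0.0, 0.997, 0.071, -0.0]
wrist_force: [-0.4, -0.4, -4.3]
gripper_width: 0.0358
grasp_force: 49.8
```

Emit:
step_arm --rows "0 0 0 0 0 0 0;0 0 0 0 0 0 0;0 0 0 0 0 0 0"

```text
time_s: 5.03
tool_pos: [0.5175, 0.1343, 0.2067]
tool_rot: [0.0, 0.998, 0.07, -0.0]
wrist_force: [-0.0, -1.0, -2.9]
gripper_width: 0.0357
grasp_force: 49.8
```

```bash
python3 - <<'E'
from h import *
import cv2
s=env.get_state();p,q=s["tool_pos"],s["tool_rot"];print(p,q,s["wrist_force"],s["wrist_torque"])
R=Ro.from_quat(q,scalar_first=True).as_matrix();print("yaw",np.degrees(np.arctan2(R[1,0],R[0,0])),R[:,2])
np.savez("p2.npz",p=p,q=q)
cv2.imwrite("pics/w2.png",env.camera("wrist"))
a=env.camera("scene");cv2.imwrite("pics/s2.png",cv2.resize(a[130:350,230:430],None,fx=2.7,fy=2.7,interpolation=cv2.INTER_CUBIC))
E
```

```text
[0.51754385 0.13426635 0.20674054] [ 2.99368089e-04  9.97558512e-01  6.98349499e-02 -6.70727647e-05] [-0.00552441 -0.97546352 -2.87814044] [0.02071927 0.01399719 0.01116716]
yaw 8.009012113113583 [-9.20053036e-05 -6.06642418e-04 -9.99999812e-01]
```

View pics/w2.png

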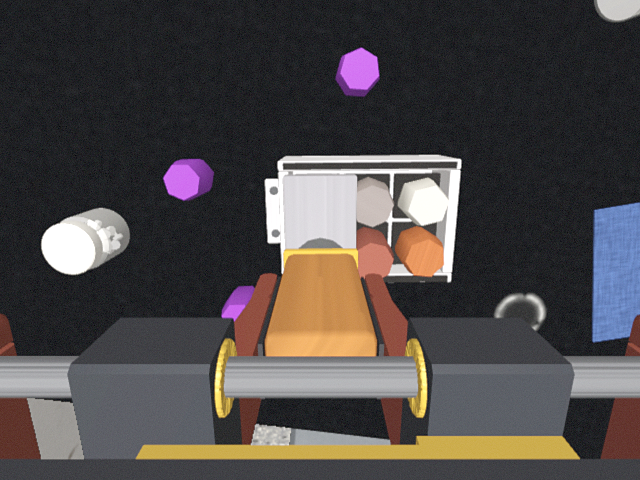

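View pics/s2.png

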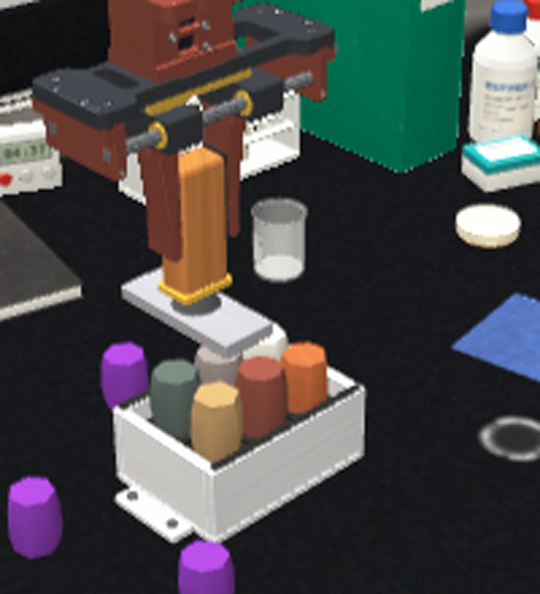

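The tamper hangs over the left row in line with the bin: white top at (423,202), orange top at (420,250), bin far corners at (279,158) and (460,158). I'll fit the bin pose from these before pressing.

```bash
python3 - <<'E'
from h import *
a=np.load("p2.npz");p,q=a["p"],a["q"]
y=np.radians(8.1);Rb=np.array([[np.cos(y),-np.sin(y)],[np.sin(y),np.cos(y)]]);c=np.array([.5232,.0962])
def b(n,P): print(n,(Rb.T@(P[:2]-c)*1000).round(1))
for n,u,z in[("wh 20,-40",(423,201),.083),("or -20,-40",(420,250),.0845),("farL 50,70",(279,161),.058),("farR 50,-70",(460,161),.058),("nearR -50,-70",(449,282),.058),("footFL",(283,178),p[2]-.0577),("footFR",(357,177),p[2]-.0577)]: b(n,wray(u,z,p,q))
b("tcp",p)
E
```

```text
wh 20,-40 [ 24.6 -34.8]
or -20,-40 [-11.7 -34.8]
farL 50,70 [51.  70.2]
farR 50,-70 [ 51.  -67.6]
nearR -50,-70 [-47.7 -67.9]
footFL [48.7 58.6]
footFR [49.2 19.1]
tcp [-0.2 38.5]
```

Emit:
step_arm --rows "0.004 0.004 -0.03 0 0 0 0;0 0 -0.04 0 0 0 0;0 0 -0.03 0 0 0 0;0 0 -0.008 0 0 0 0;0 0 0 0 0 0 0;0 0 -0.003 0 0 0 0;0 0 -0.003 0 0 0 0;0 0 -0.003 0 0 0 0;0 0 -0.003 0 0 0 0"

```text
time_s: 6.25
tool_pos: [0.5191, 0.1372, 0.1587]
tool_rot: [0.0, 0.998, 0.071, 0.0]
wrist_force: [-0.5, -0.5, -3.4]
gripper_width: 0.0361
grasp_force: 49.8
```

Emit:
step_arm --rows "0 0 -0.003 0 0 0 0;0 0 -0.003 0 0 0 0;0 0 -0.003 0 0 0 0"

```text
time_s: 6.62
tool_pos: [0.5191, 0.1372, 0.1552]
tool_rot: [0.0, 0.998, 0.07, 0.0]
wrist_force: [-1.5, -0.4, 0.2]
gripper_width: 0.0355
grasp_force: 49.8
```

Emit:
step_arm --rows "0 0 -0.003 0 0 0 0;0 0 -0.003 0 0 0 0"

```text
time_s: 6.88
tool_pos: [0.5191, 0.1372, 0.1527]
tool_rot: [0.0, 0.998, 0.071, 0.0]
wrist_force: [-1.0, -0.6, 0.3]
gripper_width: 0.0362
grasp_force: 49.8
```

```bash
python3 - <<'E'
from h import *
import cv2
a=cv2.imread("pics/scene0.png")[245:330,268:370];w=cv2.imread("pics/w2.png")[145:295,390:470]
a=cv2.resize(a,None,fx=5.5,fy=5.5,interpolation=cv2.INTER_CUBIC);w=cv2.resize(w,None,fx=2.9,fy=2.9,interpolation=cv2.INTER_CUBIC)
h=np.zeros((480,800,3),np.uint8);h[:a.shape[0],:a.shape[1]]=a;h[:w.shape[0],565:565+w.shape[1]]=w
cv2.imwrite("pics/crop2.png",h)
# predicted scene pixels of the near bar ends for several heights
c=env.get_calibration("scene");f=240/np.tan(np.radians(c["fovy"]/2))
y=np.radians(8.1);Rb=np.array([[np.cos(y),-np.sin(y)],[np.sin(y),np.cos(y)]])
for bx,by in[(-50,70),(-50,-70),(-48.5,60),(50,70)]:
  for z in(.0,.058,.06,.07,.08):
    P=c["R"]@np.r_[Rb@[bx/1e3,by/1e3]+[.524,.0968],z]+c["t"]
    print(bx,by,z,(5.5*(P[0]/P[2]*f+c["cx"]-268)+2.2).round(),(5.5*(P[1]/P[2]*f+c["cy"]-245)+2.2).round())
E
```

```text
-50 70 0.0 230.0 480.0
-50 70 0.058 227.0 334.0
-50 70 0.06 226.0 329.0
-50 70 0.07 226.0 302.0
-50 70 0.08 225.0 276.0
-50 -70 0.0 537.0 297.0
-50 -70 0.058 542.0 157.0
-50 -70 0.06 543.0 152.0
-50 -70 0.07 543.0 126.0
-50 -70 0.08 544.0 101.0
-48.5 60 0.0 251.0 464.0
-48.5 60 0.058 248.0 318.0
-48.5 60 0.06 247.0 313.0
-48.5 60 0.07 247.0 287.0
-48.5 60 0.08 246.0 260.0
50 70 0.0 32.0 339.0
50 70 0.058 23.0 197.0
50 70 0.06 23.0 192.0
50 70 0.07 21.0 167.0
50 70 0.08 19.0 141.0
```

View pics/crop2.png

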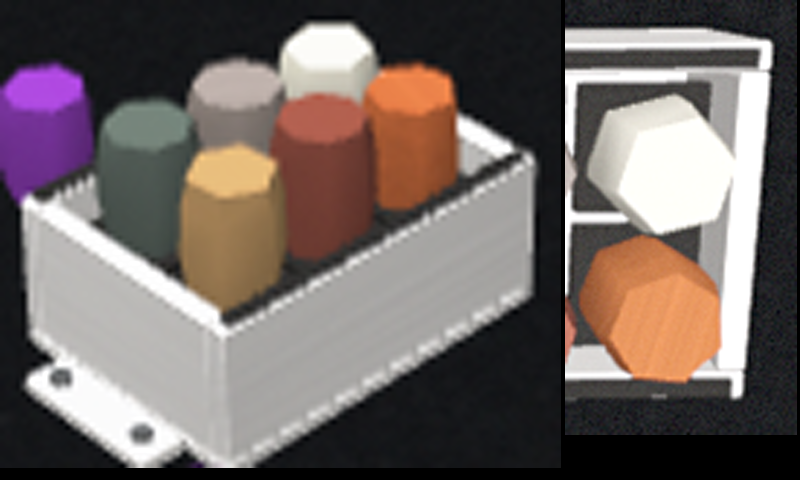

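The bar's black strip shows only about 2–4 mm above the wall top (corner at (226,318) against the rim at (228,334)), so the stops are set near their lowest, around 60–64 mm. I'll keep going slowly.

Emit:
step_arm --rows "0 0 -0.003 0 0 0 0;0 0 -0.003 0 0 0 0;0 0 -0.003 0 0 0 0;0 0 -0.003 0 0 0 0;0 0 -0.003 0 0 0 0;0 0 -0.003 0 0 0 0"

```text
time_s: 7.62
tool_pos: [0.5191, 0.1372, 0.1454]
tool_rot: [0.0, 0.998, 0.071, 0.0]
wrist_force: [-1.0, -0.6, 1.1]
gripper_width: 0.0358
grasp_force: 49.8
```

```bash
python3 -c "
from h import *
s=env.get_state();print(s['tool_pos'],Ro.from_quat(s['tool_rot'],scalar_first=True).as_matrix()[:,2],s['wrist_force'],s['wrist_torque'])"
```

```text
[0.51912903 0.13721239 0.14539282] [ 1.21739255e-04  1.82923307e-06 -9.99999993e-01] [-1.02814499 -0.55568422  1.08520542] [-0.20346862  0.13098665 -0.01387938]
```

Emit:
step_arm --rows "0 0 -0.003 0 0 0 0;0 0 -0.003 0 0 0 0;0 0 -0.003 0 0 0 0;0 0 -0.003 0 0 0 0"

```text
time_s: 8.12
tool_pos: [0.5191, 0.1372, 0.1406]
tool_rot: [-0.0, 0.998, 0.071, 0.0]
wrist_force: [-0.7, -1.3, 0.5]
gripper_width: 0.0358
grasp_force: 49.8
```

Emit:
step_arm --rows "0 0 -0.003 0 0 0 0;0 0 -0.003 0 0 0 0;0 0 -0.003 0 0 0 0"

```text
time_s: 8.5
tool_pos: [0.5191, 0.1372, 0.137]
tool_rot: [-0.0, 0.998, 0.071, 0.0]
wrist_force: [-0.1, 0.1, 1.0]
gripper_width: 0.0356
grasp_force: 49.8
```

Emit:
step_arm --rows "0 0 -0.002 0 0 0 0;0 0 -0.002 0 0 0 0"

```text
time_s: 8.75
tool_pos: [0.5191, 0.1372, 0.1354]
tool_rot: [0.0, 0.998, 0.071, 0.0]
wrist_force: [-0.6, -1.0, 0.4]
gripper_width: 0.036
grasp_force: 49.8
```

```bash
python3 - <<'E'
from h import *
import cv2
a=env.camera("scene")[240:335,255:375]
cv2.imwrite("pics/s3.png",cv2.resize(a,None,fx=6,fy=6,interpolation=cv2.INTER_CUBIC))
E
```

```text
(no output)
```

View pics/s3.png

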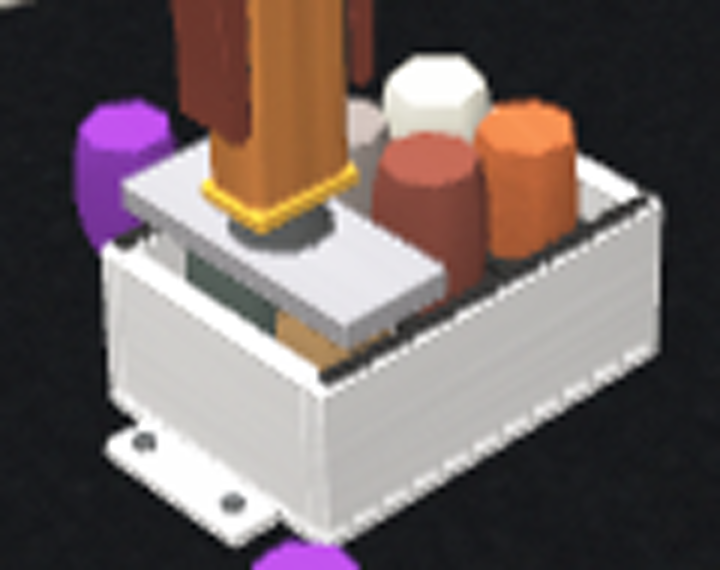

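The foot's corner underside at (348,345) is still about 20 px (6–7 mm) above the bar's top at (345,368), so the stops are at about 61–62 mm.

Emit:
step_arm --rows "0 0 -0.002 0 0 0 0;0 0 -0.002 0 0 0 0;0 0 -0.002 0 0 0 0"

```text
time_s: 9.18
tool_pos: [0.5191, 0.1372, 0.133]
tool_rot: [0.0, 0.998, 0.071, 0.0]
wrist_force: [0.0, -1.2, -0.4]
gripper_width: 0.0359
grasp_force: 49.8
```

Emit:
step_arm --rows "0 0 -0.002 0 0 0 0"

```text
time_s: 9.3
tool_pos: [0.5191, 0.1372, 0.1322]
tool_rot: [-0.0, 0.998, 0.071, 0.0]
wrist_force: [-0.3, -1.2, -0.8]
gripper_width: 0.0358
grasp_force: 49.8
```

Emit:
step_arm --rows "0 0 -0.0015 0 0 0 0;0 0 0 0 0 0 0"

```text
time_s: 9.55
tool_pos: [0.5191, 0.1372, 0.1315]
tool_rot: [0.0, 0.998, 0.071, -0.0]
wrist_force: [0.7, -0.3, -1.4]
gripper_width: 0.0356
grasp_force: 49.8
```

Emit:
step_arm --rows "0 0 -0.0015 0 0 0 0;0 0 0 0 0 0 0"

```text
time_s: 9.8
tool_pos: [0.5191, 0.1372, 0.131]
tool_rot: [0.0, 0.998, 0.071, -0.0]
wrist_force: [0.6, -0.2, -0.4]
gripper_width: 0.0357
grasp_force: 49.8
```

Emit:
step_arm --rows "0 0 -0.0015 0 0 0 0;0 0 0 0 0 0 0"

```text
time_s: 10.05
tool_pos: [0.5191, 0.1372, 0.1304]
tool_rot: [0.0, 0.998, 0.071, 0.0]
wrist_force: [-0.0, 0.0, -0.9]
gripper_width: 0.0356
grasp_force: 49.8
```

Emit:
step_arm --rows "0 0 -0.0015 0 0 0 0;0 0 0 0 0 0 0"

```text
time_s: 10.3
tool_pos: [0.5191, 0.1372, 0.1298]
tool_rot: [0.0, 0.998, 0.071, 0.0]
wrist_force: [0.0, -0.4, -0.6]
gripper_width: 0.0361
grasp_force: 49.8
```

Emit:
step_arm --rows "0 0 -0.0015 0 0 0 0;0 0 0 0 0 0 0"

```text
time_s: 10.55
tool_pos: [0.519, 0.1372, 0.1292]
tool_rot: [0.0, 0.998, 0.071, -0.0]
wrist_force: [1.1, -0.2, 0.2]
gripper_width: 0.0359
grasp_force: 49.8
```

Emit:
step_arm --rows "0 0 -0.0015 0 0 0 0;0 0 0 0 0 0 0"

```text
time_s: 10.8
tool_pos: [0.5191, 0.1372, 0.1286]
tool_rot: [0.0, 0.998, 0.071, -0.0]
wrist_force: [-0.2, -0.3, -0.9]
gripper_width: 0.0356
grasp_force: 49.8
```

Emit:
step_arm --rows "0 0 -0.0015 0 0 0 0;0 0 0 0 0 0 0"

```text
time_s: 11.05
tool_pos: [0.5191, 0.1372, 0.128]
tool_rot: [0.0, 0.998, 0.071, 0.0]
wrist_force: [0.8, 0.6, -0.2]
gripper_width: 0.0357
grasp_force: 49.8
```

Emit:
step_arm --rows "0 0 -0.0015 0 0 0 0;0 0 0 0 0 0 0"

```text
time_s: 11.3
tool_pos: [0.5191, 0.1372, 0.1278]
tool_rot: [0.0, 0.998, 0.071, 0.0]
wrist_force: [-1.6, -0.8, 4.9]
gripper_width: 0.036
grasp_force: 49.8
```

Landed on the bars. Now I ease on the force.

Emit:
step_arm --rows "0 0 -0.001 0 0 0 0;0 0 0 0 0 0 0"

```text
time_s: 11.55
tool_pos: [0.5191, 0.1372, 0.1277]
tool_rot: [0.0, 0.998, 0.071, 0.0]
wrist_force: [-2.1, -1.6, 8.1]
gripper_width: 0.0357
grasp_force: 49.8
```

Emit:
step_arm --rows "0 0 -0.001 0 0 0 0;0 0 -0.001 0 0 0 0;0 0 0 0 0 0 0;0 0 0 0 0 0 0"

```text
time_s: 12.05
tool_pos: [0.5192, 0.1372, 0.1275]
tool_rot: [0.0, 0.998, 0.071, 0.0]
wrist_force: [-3.7, -2.1, 12.8]
gripper_width: 0.0359
grasp_force: 49.8
```

Emit:
step_arm --rows "0 0 -0.001 0 0 0 0;0 0 0 0 0 0 0;0 0 0 0 0 0 0;0 0 0 0 0 0 0;0 0 0 0 0 0 0;0 0 0 0 0 0 0;0 0 0 0 0 0 0;0 0 0 0 0 0 0"

```text
time_s: 13.05
tool_pos: [0.5192, 0.1373, 0.1273]
tool_rot: [0.0, 0.998, 0.07, 0.0]
wrist_force: [-5.1, -1.5, 15.7]
gripper_width: 0.0359
grasp_force: 49.8
```

```bash
python3 -c "
from h import *
s=env.get_state();print(s['tool_pos'],Ro.from_quat(s['tool_rot'],scalar_first=True).as_matrix()[:,2],s['wrist_force'],s['wrist_torque'])"
```

```text
[0.51923887 0.13725055 0.12734228] [ 9.33206748e-04 -2.69289195e-04 -9.99999528e-01] [-5.05429366 -1.47869214 15.71394335] [-0.75140054  1.23845017 -0.07286212]
```

Emit:
step_arm --rows "0 0 0.007 0 0 0 0;0 0 0.03 0 0 0 0;0 0 0.04 0 0 0 0;0 0 0.04 0 0 0 0;0.004 -0.033 0 0 0 0 0;0.005 -0.033 0 0 0 0 0;0.005 -0.033 0 0 0 0 0;0 0 0 0 0 0 0;0 0 0 0 0 0 0"

```text
time_s: 14.18
tool_pos: [0.5245, 0.0978, 0.1724]
tool_rot: [-0.0, 0.998, 0.07, -0.0]
wrist_force: [-0.3, -0.1, -3.1]
gripper_width: 0.0357
grasp_force: 49.8
```

```bash
python3 - <<'E'
from h import *
import cv2
s=env.get_state();print(s['tool_pos'],Ro.from_quat(s['tool_rot'],scalar_first=True).as_matrix()[:,2],s['wrist_force'])
cv2.imwrite("pics/w4.png",env.camera("wrist"))
a=env.camera("scene")[220:335,255:375]
cv2.imwrite("pics/s4.png",cv2.resize(a,None,fx=5,fy=5,interpolation=cv2.INTER_CUBIC))
E
```

```text
[0.52452927 0.09775179 0.17242608] [-4.66581007e-04  3.33483889e-04 -9.99999836e-01] [-0.2981803  -0.14041178 -3.06457901]
```

View pics/s4.png

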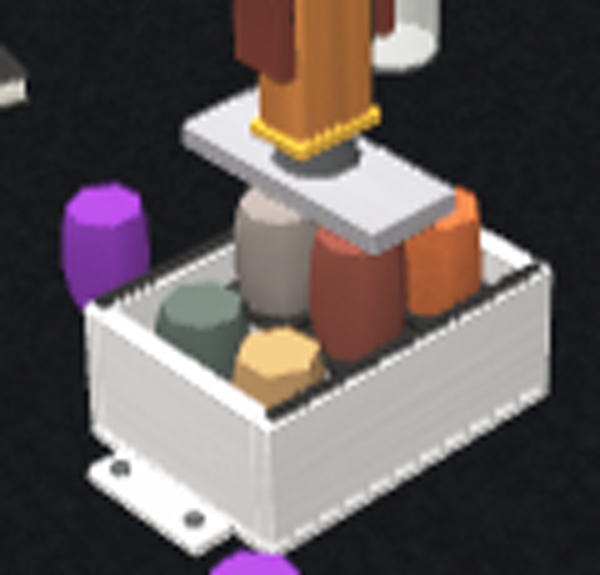

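The left row is sunk level and the foot hangs over the middle row. I'll press the middle row down to just above the known landing height.

Emit:
step_arm --rows "0 0 -0.01 0 0 0 0;0 0 -0.015 0 0 0 0;0 0 0 0 0 0 0;0 0 -0.003 0 0 0 0;0 0 -0.003 0 0 0 0;0 0 -0.003 0 0 0 0;0 0 -0.003 0 0 0 0;0 0 -0.003 0 0 0 0;0 0 -0.003 0 0 0 0;0 0 -0.003 0 0 0 0"

```text
time_s: 15.52
tool_pos: [0.5248, 0.0976, 0.1542]
tool_rot: [0.0, 0.998, 0.071, 0.0]
wrist_force: [1.1, -0.4, -1.6]
gripper_width: 0.0359
grasp_force: 49.8
```

Emit:
step_arm --rows "0 0 -0.003 0 0 0 0;0 0 -0.003 0 0 0 0;0 0 -0.003 0 0 0 0;0 0 -0.003 0 0 0 0;0 0 -0.003 0 0 0 0;0 0 -0.003 0 0 0 0;0 0 -0.003 0 0 0 0;0 0 -0.003 0 0 0 0;0 0 -0.003 0 0 0 0;0 0 -0.003 0 0 0 0"

```text
time_s: 16.77
tool_pos: [0.5247, 0.0976, 0.1422]
tool_rot: [0.0, 0.998, 0.071, 0.0]
wrist_force: [0.8, -0.3, -0.4]
gripper_width: 0.0358
grasp_force: 49.8
```

Emit:
step_arm --rows "0 0 -0.003 0 0 0 0;0 0 -0.003 0 0 0 0;0 0 -0.003 0 0 0 0;0 0 -0.003 0 0 0 0;0 0 -0.003 0 0 0 0;0 0 -0.003 0 0 0 0;0 0 -0.003 0 0 0 0;0 0 -0.003 0 0 0 0;0 0 -0.003 0 0 0 0;0 0 0 0 0 0 0"

```text
time_s: 18.02
tool_pos: [0.5246, 0.0976, 0.1313]
tool_rot: [-0.0, 0.998, 0.071, -0.0]
wrist_force: [1.4, -0.5, -1.7]
gripper_width: 0.0357
grasp_force: 49.8
```

Emit:
step_arm --rows "0 0 -0.003 0 0 0 0;0 0 -0.003 0 0 0 0;0 0 -0.0015 0 0 0 0;0 0 -0.0015 0 0 0 0;0 0 0 0 0 0 0"

```text
time_s: 18.65
tool_pos: [0.5246, 0.0976, 0.1279]
tool_rot: [0.0, 0.998, 0.071, -0.0]
wrist_force: [-0.3, -0.4, 1.7]
gripper_width: 0.0362
grasp_force: 49.8
```

Emit:
step_arm --rows "0 0 -0.001 0 0 0 0;0 0 -0.001 0 0 0 0;0 0 -0.001 0 0 0 0;0 0 0 0 0 0 0;0 0 0 0 0 0 0"

```text
time_s: 19.27
tool_pos: [0.5247, 0.0976, 0.1276]
tool_rot: [0.0, 0.998, 0.071, 0.0]
wrist_force: [-2.5, -0.9, 10.8]
gripper_width: 0.0357
grasp_force: 49.8
```

Emit:
step_arm --rows "0 0 -0.001 0 0 0 0;0 0 -0.0005 0 0 0 0;0 0 0 0 0 0 0;0 0 0 0 0 0 0;0 0 0 0 0 0 0;0 0 0 0 0 0 0;0 0 0 0 0 0 0;0 0 0 0 0 0 0;0 0 0 0 0 0 0;0 0 0 0 0 0 0"

```text
time_s: 20.52
tool_pos: [0.5248, 0.0977, 0.1275]
tool_rot: [0.0, 0.998, 0.071, 0.0]
wrist_force: [-4.3, -0.8, 15.2]
gripper_width: 0.0358
grasp_force: 49.8
```

Emit:
step_arm --rows "0 0 0.007 0 0 0 0;0 0 0.03 0 0 0 0;0 0 0.04 0 0 0 0;0 0 0.03 0 0 0 0;0.004 -0.033 0 0 0 0 0;0.005 -0.033 0 0 0 0 0;0.005 -0.033 0 0 0 0 0;0 0 0 0 0 0 0;0 0 -0.015 0 0 0 0;0 0 -0.015 0 0 0 0;0 0 0 0 0 0 0"

```text
time_s: 21.9
tool_pos: [0.5297, 0.0584, 0.156]
tool_rot: [-0.0, 0.997, 0.071, -0.001]
wrist_force: [-0.2, 0.4, -3.1]
gripper_width: 0.0359
grasp_force: 49.8
```

Emit:
step_arm --rows "0 0 -0.003 0 0 0 0;0 0 -0.003 0 0 0 0;0 0 -0.003 0 0 0 0;0 0 -0.003 0 0 0 0;0 0 -0.003 0 0 0 0;0 0 -0.003 0 0 0 0;0 0 -0.003 0 0 0 0;0 0 -0.003 0 0 0 0;0 0 -0.003 0 0 0 0"

```text
time_s: 23.02
tool_pos: [0.5303, 0.058, 0.1461]
tool_rot: [0.0, 0.998, 0.071, 0.0]
wrist_force: [-1.0, -0.0, 1.0]
gripper_width: 0.0359
grasp_force: 49.8
```

Emit:
step_arm --rows "0 0 -0.003 0 0 0 0;0 0 -0.003 0 0 0 0;0 0 -0.003 0 0 0 0;0 0 -0.003 0 0 0 0;0 0 -0.003 0 0 0 0;0 0 -0.003 0 0 0 0;0 0 -0.003 0 0 0 0;0 0 -0.003 0 0 0 0;0 0 -0.003 0 0 0 0;0 0 0 0 0 0 0"

```text
time_s: 24.28
tool_pos: [0.5303, 0.058, 0.135]
tool_rot: [-0.0, 0.998, 0.071, -0.0]
wrist_force: [0.4, -0.6, -1.2]
gripper_width: 0.0358
grasp_force: 49.8
```

From .135 I go to .128: 5 rows at 1.2 mm, then 2 finer ones.

Emit:
step_arm --rows "0 0 -0.003 0 0 0 0;0 0 -0.003 0 0 0 0;0 0 -0.003 0 0 0 0;0 0 -0.003 0 0 0 0;0 0 -0.003 0 0 0 0;0 0 -0.0015 0 0 0 0;0 0 -0.0015 0 0 0 0;0 0 0 0 0 0 0"

```text
time_s: 25.28
tool_pos: [0.5303, 0.058, 0.128]
tool_rot: [0.0, 0.998, 0.071, -0.0]
wrist_force: [1.5, -0.0, 0.1]
gripper_width: 0.0358
grasp_force: 49.8
```

Emit:
step_arm --rows "0 0 -0.001 0 0 0 0;0 0 -0.001 0 0 0 0;0 0 -0.001 0 0 0 0;0 0 0 0 0 0 0;0 0 0 0 0 0 0"

```text
time_s: 25.9
tool_pos: [0.5304, 0.058, 0.1277]
tool_rot: [0.0, 0.998, 0.071, 0.0]
wrist_force: [-3.1, -1.0, 9.3]
gripper_width: 0.036
grasp_force: 49.8
```

Emit:
step_arm --rows "0 0 -0.001 0 0 0 0;0 0 -0.001 0 0 0 0;0 0 0 0 0 0 0;0 0 0 0 0 0 0;0 0 0 0 0 0 0;0 0 0 0 0 0 0;0 0 0 0 0 0 0;0 0 0 0 0 0 0;0 0 0 0 0 0 0;0 0 0 0 0 0 0"

```text
time_s: 27.15
tool_pos: [0.5304, 0.058, 0.1274]
tool_rot: [0.0, 0.998, 0.071, 0.0]
wrist_force: [-4.5, -1.5, 13.9]
gripper_width: 0.0361
grasp_force: 49.8
```

Emit:
step_arm --rows "0 0 0.007 0 0 0 0;0 0 0.03 0 0 0 0;0 0 0.05 0 0 0 0;0 0 0.04 0 0 0 0;-0.005 -0.05 0 0 0 0.21 0;-0.01 -0.1 0 0 0 0.21 0;-0.01 -0.11 0 0 0 0.21 0;-0.01 -0.11 0 0 0 0.22 0;-0.01 -0.11 0 0 0 0.22 0;-0.01 -0.08 0 0 0 0.22 0;-0.01 -0.055 0 0 0 0.22 0;0 0 0 0 0 0 0"

```text
time_s: 28.65
tool_pos: [0.5036, -0.19, 0.177]
tool_rot: [0.0, 0.987, 0.159, -0.0]
wrist_force: [0.2, 0.4, -3.1]
gripper_width: 0.0359
grasp_force: 49.8
```

Emit:
step_arm --rows "0 0 0 0 0 0 0;0 0 0 0 0 0 0"

```text
time_s: 28.9
tool_pos: [0.5046, -0.1866, 0.177]
tool_rot: [-0.0, 0.987, 0.161, 0.0]
wrist_force: [0.1, 0.7, -4.1]
gripper_width: 0.0361
grasp_force: 49.8
```

```bash
python3 - <<'E'
from h import *
import cv2
s=env.get_state();p,q=s["tool_pos"],s["tool_rot"]
print(p,Ro.from_quat(q,scalar_first=True).as_matrix()[:,2],s['wrist_force'])
a=env.camera("scene")[175:335,265:485]
cv2.imwrite("pics/s5.png",cv2.resize(a,None,fx=3.5,fy=3.5,interpolation=cv2.INTER_CUBIC))
E
```

```text
[ 0.50462303 -0.18660024  0.17697837] [ 1.83606270e-04  4.68873752e-04 -9.99999873e-01] [ 0.06359497  0.72928726 -4.09293853]
```

View pics/s5.png

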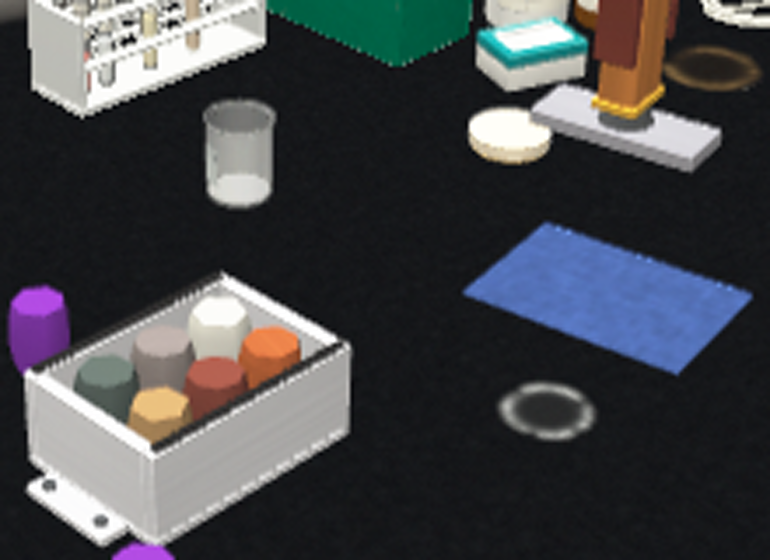

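All six chunks stand upright and level, and the bystanders are where they were. Now I set the tamper down on the mat.

Emit:
step_arm --rows "0 0 -0.05 0 0 0 0;0 0 -0.09 0 0 0 0;0 0 -0.07 0 0 0 0;0 0 -0.03 0 0 0 0;0 0 -0.01 0 0 0 0;0 0 -0.006 0 0 0 0;0 0 -0.004 0 0 0 0;0 0 -0.003 0 0 0 0;0 0 -0.002 0 0 0 0;0 0 0 0 0 0 0"

```text
time_s: 30.2
tool_pos: [0.5043, -0.188, 0.0709]
tool_rot: [0.0, 0.987, 0.16, 0.0]
wrist_force: [0.4, -0.9, -3.2]
gripper_width: 0.036
grasp_force: 49.8
```

Emit:
step_arm --rows "0 0 -0.001 0 0 0 0;0 0 -0.001 0 0 0 0;0 0 0 0 0 0 0;0 0 0 0 0 0 0"

```text
time_s: 30.7
tool_pos: [0.5044, -0.188, 0.0707]
tool_rot: [0.0, 0.987, 0.161, 0.0]
wrist_force: [-2.7, 1.3, 6.0]
gripper_width: 0.0361
grasp_force: 49.8
```

Standing on the mat. Relieve the push a little, open, and go straight up.

Emit:
step_arm --rows "0 0 0.0015 0 0 0 0;0 0 0 0 0 0 0;0 0 0 0 0 0 60;0 0 0 0 0 0 100;0 0 0 0 0 0 100;0 0 0 0 0 0 100;0 0 0 0 0 0 100;0 0 0.03 0 0 0 100;0 0 0.08 0 0 0 100;0 0 0.1 0 0 0 100;0 0 0.1 0 0 0 100;0 0 0.1 0 0 0 100"

```text
time_s: 32.2
tool_pos: [0.5042, -0.1879, 0.237]
tool_rot: [0.0, 0.987, 0.161, 0.0]
wrist_force: [-0.3, 0.3, 0.6]
gripper_width: 0.0878
grasp_force: 0.0
```

Emit:
step_arm --rows "0 0 0 0 0 0 100;0 0 0 0 0 0 100;0 0 0 0 0 0 100;0 0 0 0 0 0 100"

```text
time_s: 32.7
tool_pos: [0.5038, -0.1879, 0.2337]
tool_rot: [-0.0, 0.987, 0.161, -0.001]
wrist_force: [-0.0, 0.5, -0.3]
gripper_width: 0.0881
grasp_force: 0.0
```

```bash
python3 - <<'E'
from h import *
import cv2
a=env.camera("top")[225:345,235:475]
b=env.camera("wrist")
h=np.zeros((600,720,3),np.uint8);h[:360]=cv2.resize(a,None,fx=3,fy=3,interpolation=cv2.INTER_CUBIC);h[360:,:320]=cv2.resize(b,(320,240))
cv2.imwrite("pics/end.png",h)
E
```

```text
(no output)
```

View pics/end.png

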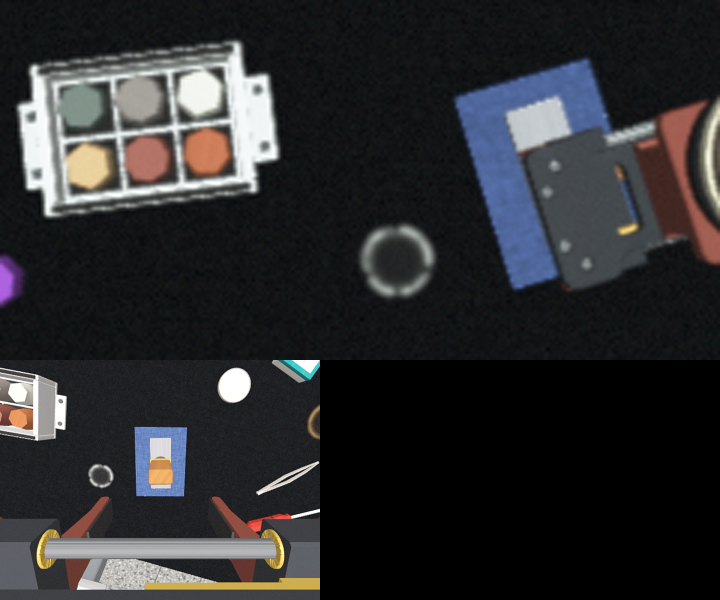

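The tamper stands upright in the middle of the mat (foot centre near (160,463) in the wrist inset), the gripper is clear, and the six chunks sit in their cells.

```bash
python3 -c "
from rig import env
print(env.finish_job())"
```

```text
the job is handed in; nothing more can be done
None
```

I tamped all three rows down onto the stop bars from left to right, stood the tamper back upright in the middle of the mat, and handed the job in at about 33 s; no verdict was returned.

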